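Set up the jeweller's soldering corner

TASK

Get the soldering corner ready. Stand the thick refractory board upright on its long edge on the wooden step, with its face flat against the low stop along the back of the step, as a heat shield; and settle the square ceramic tile, which is caught on the rim of its steel tray, down into the tray so that it lies level on the tray's floor. Leave the step, the tray and all the tools and jars around them where they are.

Things in the scene. Friction and masses are not known exactly. Their poses are not given: they have to be found in the camera images.
- step: fixed wooden step 87 deep (x), 150 wide (y), 70 mm high, left or right of the bench's middle; a darker stop strip 12 mm thick rises 26 mm above the back of its top. Origin on the bench below; x points from the open front to the back, z up. Front face at x = -37.5 mm, front face of the stop at x = +37.5 mm, so the free top is 75 mm deep
- stop_foot (a point): point on the step where the middle of the stop's front face meets the step's top (70 mm above the bench); same axes as the step
- board: loose off-white refractory board 110 x 140 x 22 mm (x, y, z), 0.3 to 0.55 kg, at first flat on the step, its x about along the step's x, a little askew and off the stop, its front long edge 35 to 50 mm out past the step's front. Origin at the centre of the large face that is at first underneath; z out of the other large face
- board_center (a point): centre of the refractory board's volume; axes as the board
- tray: fixed square dark steel tray, outside 117 x 117 x 13 mm, walls 8 mm thick, so the well is 101 x 101 mm; its floor is 5 mm thick and the rim stands 8 mm above that floor. Origin under its centre on the bench, x and y parallel to the sides, z up
- tile: loose white square ceramic tile, 95 x 95 x 14 mm, about 0.2 kg; at first its edge on the tray's -x side lies up on the rim there and the far edge on the tray's floor. Origin at the centre of its underside, z out of its top
- file: bystander: flat file with wooden handle, 240 mm long, 20 mm high, lying between the step and the tray; origin under its middle, blade to +x
- pliers: bystander: pliers with red handles, 160 mm long, 65 mm wide, 16 mm high, lying on the robot's side of the middle; origin at the rivet, jaws to +x, handles to -x
- jar: bystander: glass jar with black cap, 52 mm wide, 75 mm high; origin under its centre
- hammer: bystander: hammer, 240 mm long, lying far back on the left; origin under its middle
- scrap_tray: bystander: open red plastic tray, 80 x 150 x 35 mm, far back on the right; origin under its centre
- bench_block: bystander: square steel bench block, 75 x 75 x 22 mm, at the left; origin under its centre
- screwdriver: bystander: screwdriver with orange handle, 200 mm long, at the right; origin under its middle
Things that resemble listed ones, but are neither listed nor needed, are in the scene too. What is meant by the tray is not yellow, and is the smaller of those in its own colour. There is more than one size of the board; the one meant has the size given above.

How it is judged:
By the outcome, as a careful person would: the job done as asked, in the order asked, and still so for the second after the job is handed in, with the robot touching nothing.
It also fails if it takes over 70 s, if anything falls off the work surface, if the arm or the gripper's body presses on something with over 40 N, if the wrist force passes 120 N, or if a joint passes its speed limit or range.

ROBOT

A 7-joint arm with a two-finger parallel gripper is mounted at the origin on the work surface. World frame = base frame: x ahead of the robot, y to its left, z up, the work surface at z = 0. Lengths are in mm, angles in rad, forces in N, time in s.
With the tool pointing down it reaches from about 425 to 925 mm from the base axis. Payload 6.8 kg.
Tool frame: the origin (TCP) lies between the finger pads; the fingertips stand ahead of it and the grasp point (between the pads) lies 6 mm ahead of it (arm.tip_extent is the z of the fingertips in the tool frame, in mm); z points along the fingers, y is the line along which they close (so a half turn about z gives the same grasp; the last joint's range is limited). The gripper opens to 88 mm and grips with 3 to 60 N. Pads are 20 mm wide; open, the fingers measure 115 mm over their backs; the gripper's body (75 mm by 178 mm) begins 61 mm behind the grasp point.
Start: joints at [1.2, 0.477, 0.022, 1.555, -0.011, 1.109, -0.083], TCP at [175.363, -651.839, 247.664] pointing down, gripper open.
Joint ranges: [-2.96, 2.96], [-0.34, 2.1], [-1.41, 1.46], [0.24, 2.44], [-1.37, 4.51], [0.17, 1.92], [-2.96, 2.96]. Speed limits (rad/s): [2.39, 2.39, 3.14, 3.14, 3.14, 3.14, 3.14].

INTERFACE

Orientations are given as [roll, pitch, yaw] about the fixed x, y, z axes, in that order (R = Rz(yaw) Ry(pitch) Rx(roll)).
In Python, from station import arm gives the robot as it stands. The module is installed in compiled form; this text tells all that it offers.
- The arm moves only by the tool jog_arm, never from a script. Its argument "moves" is a list of rows, each an object with "delta_pos": the shift along the world's x, y, z normalised to -1 to 1, where 1 is 20 cm, a list of three; "turn": the turn about the world's z normalised to -1 to 1, where 1 is 90 degrees. In form: [{"delta_pos": [tx, ty, tz], "turn": turn}, ...]. A call has exactly 8 rows; each row is the pose to reach, as a shift and turn from the pose commanded when the call began; what a row does not reach only later rows make up. A row lasts 1/12 s, in which the tool goes at most 41.7 mm and 7.16 degrees, less where a joint would pass 70% of its speed; a pose out of reach is approached as far as the arm can. A call with a number of a shift or a turn outside -1 to 1 is refused whole. A call with a gripper value outside its range is refused whole. "grip" is the closure, from -1 (fully open) to 1 (shut), set as the call begins (left out, the last holds). The fingers move at their own pace and stop on an object; the grip force is fixed at half the most. Time passes only in rows, so rows that repeat a pose let the fingers close, or fill a call up. It gives the time, the measured TCP pose, the force, the opening and the grip force at its end, in the units of the state.
- arm.read_state(): the state, without advancing time (a new reading comes with each control period).
- arm.capture(name): name is "side" or "top" or "wrist"; returns the picture (420x560x3 uint8, red, green, blue); there is no depth.
- arm.get_calibration(name): a dict with "fx", "fy", "cx", "cy" (pixels), "D" ([k1, k2, p1, p2, k3] as OpenCV has them; the pictures are not rectified), "R" (3x3) and "t" (3): a world point X has camera coordinates R X + t; the wrist camera has in their place "hand_eye" (4x4, takes a point from camera to tool coordinates, whose origin is the TCP and whose axes are the flange's). Camera axes: x right, y down, z forward; pixel columns grow to the right and rows downward; lengths in mm; the calibration is good to about 2 mm. A picture is of the moment at which its call begins: read the wrist's pose just before it. get_calibration takes no time and is no camera call.
- arm.close_job(): hands the job in; it is judged then, once.
Trained networks look in the newest picture that a camera, given by its name, has taken for a name from the list of things; names that differ only in an ending like _2 or _b are one class to them, and where a whole thing is asked for, a point or a joint stands for the part that bears it (a point fixed in the world has none). Each returns a list of dicts, best first, with "score" (0 to 1); they miss things now and then, are a little off and sometimes report something else, mostly with a low value. They report only what shows in the picture. A call takes as long as a camera call. They do not tell look-alikes from the thing itself.
- arm.spot_in(camera, label): "location" ([x, y, z] in mm, in world coordinates, good to about 4 mm: the middle of the surface that is visible of it).
The state is a dict: "clock": time; "joint_positions": joint angles; "dq": joint speeds; "joint_efforts": joint torques, N m; "ee_pos": TCP position; "tcp_rot": TCP orientation; "wrist_force": force on the tool from outside, world axes, zero at the start; "moment": the same for the moment, N m; "gripper_width": opening from 0.0 (shut) to 1.0 (fully open); "grip_force": force on a finger pad.
Only numpy, scipy, OpenCV 4.12 (cv2) and the standard library are available. Lean on these libraries where they do the work, as an engineer would, in place of code of your own. Each camera call takes 0.05 s, during which the arm holds its last target. There are 200 camera calls.

## Working session

There is one attempt and no reset: what is moved stays moved. The work goes in short steps, Python scripts to look and compute and a tool call to move; the robot and the scene stay as the last step left them, time stands still between calls to the robot, and variables do not carry over. Pictures are saved under pics/ and viewed, at most 10 in all, crops included, and the job is handed in when it is done.

Besides the shell and the picture viewer there is one more tool, called as name(argument=value, ...) on one line, values as JSON. jog_arm: Moves the arm, as the interface text tells. Scaled input: -1 to 1 covers 20 cm each way for a shift and 90 degrees each way for a turn. Its arguments: {"type":"object","properties":{"moves":{"type":"array"},"grip":{"type":"number"}},"required":["moves"]}

```bash
mkdir -p pics; ls
python3 - <<'E'
from station import arm
import cv2,numpy as np
for c in ("top","side"):
    im=arm.capture(c); cv2.imwrite(f"pics/{c}0.png",cv2.resize(im[...,::-1],(800,600)))
    for l in ("step","board","tray","tile","stop_foot","file","pliers","jar"):
        r=arm.spot_in(c,l)
        print(c,l,[(round(d["score"],2),np.round(d["location"]).tolist()) for d in r])
    k=arm.get_calibration(c);print({a:np.round(v,3).tolist() for a,v in k.items()})
s=arm.read_state();print(s, arm.tip_extent)
E
```

```text
pics
top step [(0.97, [633.0, -228.0, 94.0])]
top board [(0.98, [271.0, -231.0, 32.0]), (0.71, [568.0, -187.0, 93.0]), (0.55, [306.0, -489.0, 14.0]), (0.34, [592.0, 469.0, 20.0])]
top tray [(0.84, [329.0, 225.0, 7.0]), (0.7, [601.0, 183.0, 12.0])]
top tile [(0.76, [579.0, 168.0, 23.0]), (0.52, [591.0, 468.0, 18.0])]
top stop_foot [(0.97, [630.0, -225.0, 93.0])]
top file [(0.96, [625.0, 8.0, 11.0]), (0.3, [605.0, 186.0, 13.0])]
top pliers [(0.64, [394.0, -14.0, 14.0])]
top jar [(0.58, [782.0, -0.0, 75.0])]
{'fx': 454.826, 'fy': 454.826, 'cx': 279.534, 'cy': 203.788, 'D': [-0.013, 0.0, 0.0, 0.0, 0.0], 'R': [[-0.017, -1.0, -0.01], [-0.987, 0.018, -0.158], [0.158, 0.008, -0.987]], 't': [12.135, 524.081, 1206.821]}
side step [(0.86, [620.0, -141.0, 58.0]), (0.37, [595.0, 204.0, 13.0]), (0.3, [489.0, -461.0, 18.0])]
side board [(0.75, [299.0, -484.0, 16.0]), (0.69, [561.0, -183.0, 95.0]), (0.56, [265.0, -211.0, 28.0])]
side tray [(0.79, [597.0, 205.0, 13.0]), (0.71, [417.0, 444.0, 3.0]), (0.69, [332.0, 226.0, 8.0]), (0.18, [491.0, -458.0, 15.0])]
side tile [(0.77, [577.0, 176.0, 20.0])]
si
[... 398 characters left out ...]
11,  0.47695935,  0.02241431,  1.55541967, -0.01152739,
        1.10931299, -0.08308787]), 'dq': array([-9.54241518e-04, -2.42188165e-05,  8.39432447e-04,  1.70311306e-03,
       -3.25791265e-04, -1.54730482e-03, -1.33199186e-03]), 'joint_efforts': array([ 2.33164274e-04, -5.82695818e+01,  1.53313011e+00, -2.72929877e+01,
       -5.43292752e-02,  9.82203375e-03,  5.91980915e-05]), 'ee_pos': array([ 175.33276893, -651.83422885,  247.68313452]), 'tcp_rot': array([ 3.14156602e+00, -3.47019580e-05,  2.62724127e-01]), 'wrist_force': array([ 0.00354443, -0.40729385,  0.81592618]), 'moment': array([ 0.07045811, -0.03184535, -0.0088898 ]), 'grip_force': 0.0, 'gripper_width': 1.0026557205292483} 25.0
```

View pics/top0.png

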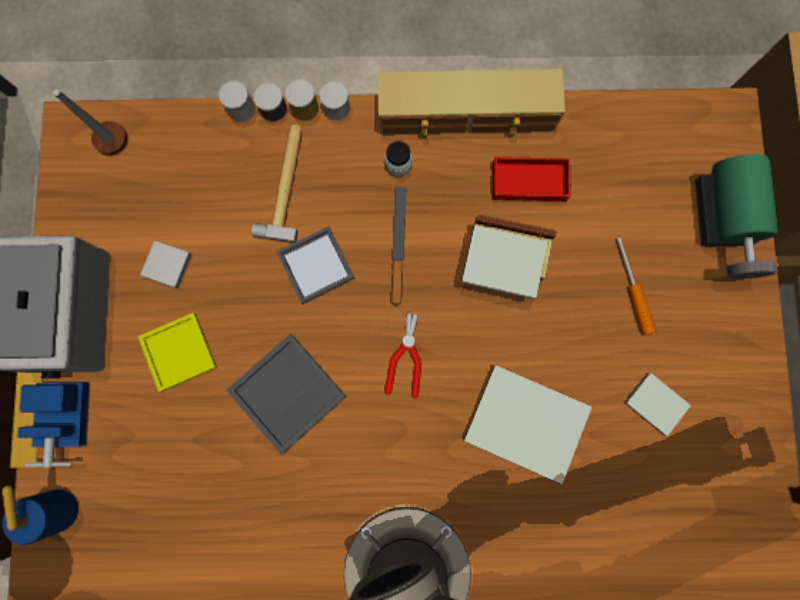

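View pics/side0.png

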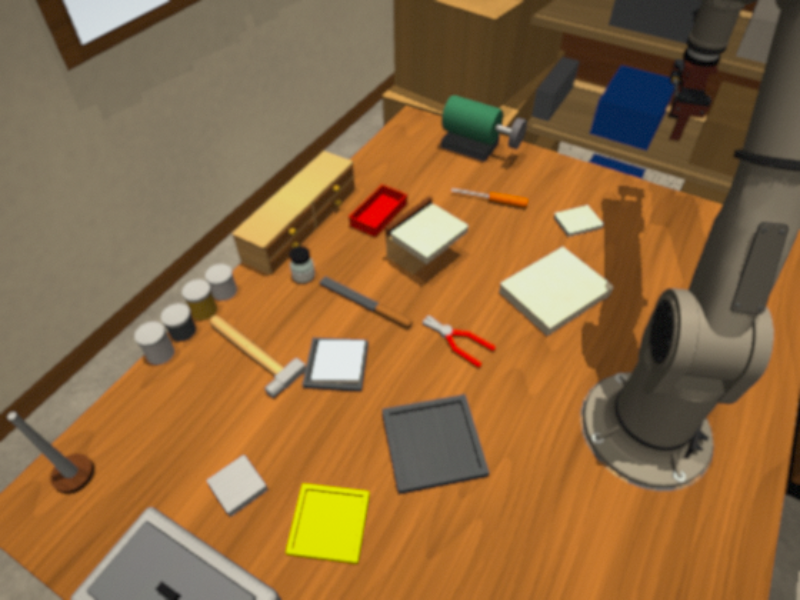

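Candidates (800x600 top picture):
- **Boards:** on the step at (507,260), a larger one at (528,423), a smaller one at (658,403). The one on the step fits in size and place.
- **Trays:** dark small with the tile at (315,265), dark large at (287,393), yellow at (177,352). The small dark one is meant.

I'll confirm both in one crop.

Run:
```python
from station import arm
import cv2,numpy as np
im=arm.capture("top")[...,::-1]
a=cv2.resize(im[150:215,315:395],(400,325),interpolation=cv2.INTER_CUBIC)
b=cv2.resize(im[150:215,185:265],(400,325),interpolation=cv2.INTER_CUBIC)
cv2.imwrite("pics/crop.png",np.hstack([a,b]))
print(np.round(arm.get_calibration("wrist")["hand_eye"],3).tolist(),arm.get_calibration("wrist")["fx"])
```

```text
[[-0.001, -0.968, -0.252, 69.08], [1.0, -0.001, -0.0, -0.358], [0.0, -0.252, 0.968, -137.536], [0.0, 0.0, 0.0, 1.0]] 321.9897953964705
```

View pics/crop.png

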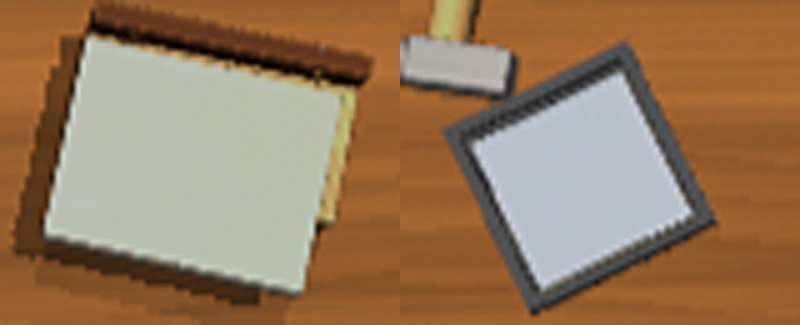

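The left crop shows the board on the step, with corners at crop (88,38), (347,92), (302,294), (43,238) and the stop behind it. The right crop shows the tray, outer corners (629,40), (716,222), (532,313), (444,130), with the tile in it. I'll check the sizes.

```bash
cat > h.py <<'E'
from station import arm
import cv2,numpy as np
def cam(c,pose=None):
    k=arm.get_calibration(c);K=np.array([[k["fx"],0,k["cx"]],[0,k["fy"],k["cy"]],[0,0,1.]])
    if c!="wrist": return K,np.array(k["D"]),np.array(k["R"]),np.array(k["t"])
    from scipy.spatial.transform import Rotation as Ro
    p,rot=pose; T=np.eye(4);T[:3,:3]=Ro.from_euler("xyz",rot).as_matrix();T[:3,3]=p
    W=np.linalg.inv(T@np.array(k["hand_eye"]));return K,np.array(k["D"]),W[:3,:3],W[:3,3]
def world(C,px,z):
    K,D,R,t=C
    u=cv2.undistortPoints(np.array(px,float).reshape(-1,1,2),K,D).reshape(-1,2)
    d=np.c_[u,np.ones(len(u))]@R; o=-R.T@t
    z=np.broadcast_to(z,len(u)); return o+d*((z-o[2])/d[:,2])[:,None]
def quad(P):
    P=np.array(P)[:,:2];print(np.round(P,1).tolist(),"ctr",np.round(P.mean(0),1),"sides",[round(float(np.linalg.norm(P[i]-P[i-3])),1) for i in range(len(P))],"ang",[round(float(np.degrees(np.arctan2(*(P[i-3]-P[i])[::-1]))),1) for i in range(len(P))])
E
python3 - <<'E'
from h import *
C=cam("top")
f=lambda p,x0:np.array(p)/5.+[x0,150]-.4
quad(world(C,f([(88,38),(347,92),(302,294),(43,238)],315),92))
quad(world(C,f([(95,3),(372,58),(368,80),(90,30)],315),96))
quad(world(C,f([(629-400,40),(716-400,222),(532-400,313),(444-400,130)],185),13))
quad(world(C,f([(225,68),(293,216),(141,293),(71,145)],185),20))
E
```

```text
[[639.7, -140.2], [607.6, -277.0], [499.4, -247.6], [531.7, -112.7]] ctr [ 569.6 -194.4] sides [140.5, 112.1, 138.7, 111.5] ang [-103.2, 164.8, 76.5, -14.3]
[[657.9, -144.2], [624.9, -290.3], [612.9, -287.5], [643.1, -141.0]] ctr [ 634.7 -215.8] sides [149.8, 12.3, 149.6, 15.1] ang [-102.7, 166.9, 78.4, -12.2]
[[665.0, 141.5], [558.4, 92.3], [508.4, 195.9], [614.4, 246.9]] ctr [586.6 169.1] sides [117.5, 115.0, 117.6, 116.9] ang [-155.2, 115.8, 25.7, -64.3]
[[646.9, 143.0], [560.7, 104.7], [518.6, 189.8], [603.8, 230.0]] ctr [582.5 166.9] sides [94.2, 95.1, 94.3, 97.1] ang [-156.0, 116.3, 25.2, -63.7]
```

jog_arm(moves=[{"delta_pos":[0.2,0.2,0.2],"turn":0},{"delta_pos":[0.4,0.4,0.3],"turn":0},{"delta_pos":[0.6,0.6,0.4],"turn":0},{"delta_pos":[0.7,0.8,0.4],"turn":0},{"delta_pos":[0.8,0.9,0.4],"turn":0},{"delta_pos":[0.8,1,0.4],"turn":0},{"delta_pos":[0.8,1,0.4],"turn":0},{"delta_pos":[0.8,1,0.4],"turn":0}])

```text
clock: 1.62
ee_pos: [339.9, -446.6, 329.0]
tcp_rot: [3.141, -0.003, 0.272]
wrist_force: [0.3, 0.6, 0.2]
gripper_width: 1.0
grip_force: 0.0
```

jog_arm(moves=[{"delta_pos":[0.15,0.2,0],"turn":-0.04},{"delta_pos":[0.3,0.4,0],"turn":-0.1},{"delta_pos":[0.45,0.6,0],"turn":-0.16},{"delta_pos":[0.6,0.75,0],"turn":-0.22},{"delta_pos":[0.75,0.9,0],"turn":-0.28},{"delta_pos":[0.9,1,0],"turn":-0.31},{"delta_pos":[0.92,1,0],"turn":-0.31},{"delta_pos":[0.92,1,0],"turn":-0.31}])

```text
clock: 2.28
ee_pos: [523.6, -247.1, 327.5]
tcp_rot: [-3.139, -0.002, -0.216]
wrist_force: [0.5, 0.2, -0.4]
gripper_width: 1.001
grip_force: 0.0
```

jog_arm(moves=[{"delta_pos":[0,0.15,-0.1],"turn":0},{"delta_pos":[0,0.3,-0.2],"turn":0},{"delta_pos":[0,0.34,-0.3],"turn":0},{"delta_pos":[0,0.34,-0.3],"turn":0},{"delta_pos":[0,0.34,-0.3],"turn":0},{"delta_pos":[0,0.34,-0.3],"turn":0},{"delta_pos":[0,0.34,-0.3],"turn":0},{"delta_pos":[0,0.34,-0.3],"turn":0}])

```text
clock: 2.95
ee_pos: [519.8, -185.5, 268.9]
tcp_rot: [3.141, -0.002, -0.226]
wrist_force: [0.5, 0.3, 0.0]
gripper_width: 1.0
grip_force: 0.0
```

```bash
cat > snap.py <<'E'
import sys,json
from h import *
n=sys.argv[1]; s=arm.read_state(); im=arm.capture("wrist")
cv2.imwrite(f"pics/{n}.png",im[...,::-1]); json.dump([s["ee_pos"].tolist(),s["tcp_rot"].tolist()],open(f"{n}.json","w"))
print(s["clock"],s["ee_pos"],s["tcp_rot"],s["wrist_force"])
E
python3 snap.py w1
```

```text
2.95 [ 519.79021065 -185.54237806  268.87652101] [ 3.14103287e+00 -2.13602231e-03 -2.26480500e-01] [0.50662784 0.26652138 0.0112624 ]
```

View pics/w1.png

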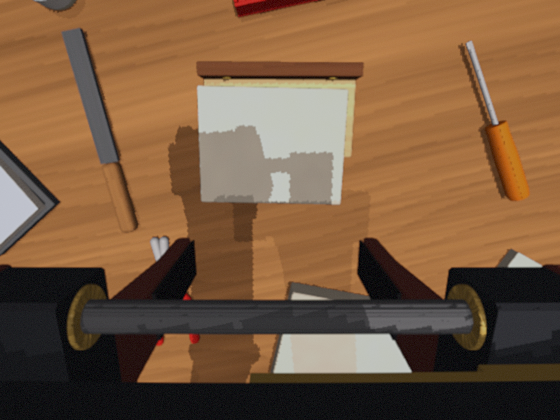

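Wrist view: the stop's top runs (197,62)-(362,63) at the back and (197,76)-(362,77) at the front. The board's corners are (198,86), (347,91), (342,204), (202,202).

Run:
```python
from h import *
import json
C=cam("wrist",json.load(open("w1.json")))
quad(world(C,[(197,62),(362.5,63),(362.5,77),(197,76)],96))
quad(world(C,[(198,86),(347.5,91),(342,204),(202,202)],92))
```

```text
[[657.4, -144.2], [623.2, -288.2], [611.6, -286.3], [646.1, -140.9]] ctr [ 634.6 -214.9] sides [148.0, 11.8, 149.5, 11.8] ang [-103.4, 170.6, 76.6, -16.4]
[[638.4, -138.5], [603.0, -271.9], [498.4, -247.9], [532.2, -111.4]] ctr [ 568.  -192.4] sides [137.9, 107.3, 140.6, 109.6] ang [-104.9, 167.1, 76.1, -14.3]
```

jog_arm(moves=[{"delta_pos":[0,0,-0.15],"turn":0},{"delta_pos":[0,0,-0.3],"turn":0},{"delta_pos":[0,0,-0.45],"turn":0},{"delta_pos":[0,0,-0.6],"turn":0},{"delta_pos":[0,0,-0.68],"turn":0},{"delta_pos":[0,0,-0.7],"turn":0},{"delta_pos":[0,0,-0.7],"turn":0},{"delta_pos":[0,0,-0.7],"turn":0}])

```text
clock: 3.67
ee_pos: [520.2, -184.3, 128.8]
tcp_rot: [3.141, -0.002, -0.225]
wrist_force: [0.1, -0.1, -0.0]
gripper_width: 1.004
grip_force: 0.0
```

jog_arm(moves=[{"delta_pos":[0,0,-0.07],"turn":0},{"delta_pos":[0,0,-0.15],"turn":0},{"delta_pos":[0,0,-0.23],"turn":0},{"delta_pos":[0,0,-0.27],"turn":0},{"delta_pos":[0,0,-0.27],"turn":0},{"delta_pos":[0,0,-0.27],"turn":0},{"delta_pos":[0,0,-0.27],"turn":0},{"delta_pos":[0,0,-0.27],"turn":0}])

```text
clock: 4.33
ee_pos: [520.1, -184.1, 74.8]
tcp_rot: [3.141, -0.002, -0.224]
wrist_force: [-1.9, 0.6, 0.6]
gripper_width: 1.003
grip_force: 0.5
```

Run:
```python
from h import *
a=arm.capture("side")[...,::-1];b=arm.capture("wrist")[...,::-1]
a=cv2.resize(a[110:250,240:380],(400,400),interpolation=cv2.INTER_CUBIC)
b=cv2.resize(b,(400,300)); o=np.zeros((400,800,3),np.uint8);o[:,:400]=a;o[:300,400:]=b
cv2.imwrite("pics/c2.png",o)
```

```text
(no output)
```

View pics/c2.png

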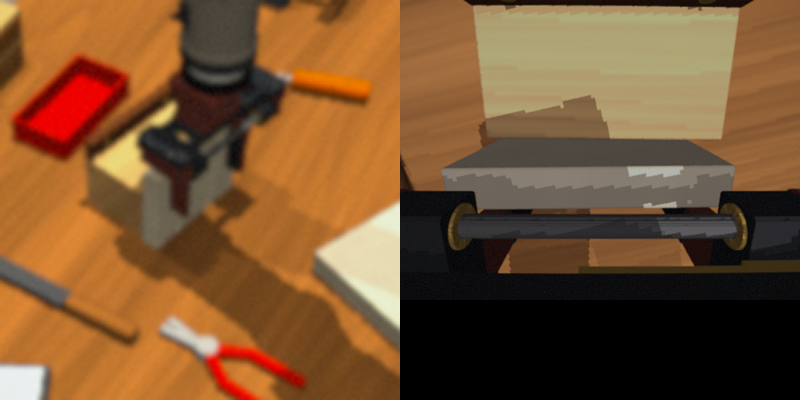

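The board has tipped down and stands upright between the step's front and the fingers. Its top edge in the wrist view runs (445,165)-(735,165) (lower right panel). I'll nudge it towards the step.

jog_arm(moves=[{"delta_pos":[0.01,-0.002,0],"turn":0},{"delta_pos":[0.015,-0.004,0],"turn":0},{"delta_pos":[0.02,-0.005,0],"turn":0},{"delta_pos":[0.025,-0.006,0],"turn":0},{"delta_pos":[0.025,-0.006,0],"turn":0},{"delta_pos":[0.025,-0.006,0],"turn":0},{"delta_pos":[0.025,-0.006,0],"turn":0},{"delta_pos":[0.025,-0.006,0],"turn":0}])

```text
clock: 5.1
ee_pos: [523.7, -184.9, 73.5]
tcp_rot: [3.142, 0.001, -0.224]
wrist_force: [-5.6, 2.3, 3.4]
gripper_width: 1.002
grip_force: 2.7
```

jog_arm(moves=[{"delta_pos":[0.015,-0.004,0],"turn":0},{"delta_pos":[0.02,-0.005,0],"turn":0},{"delta_pos":[0.02,-0.005,0],"turn":0},{"delta_pos":[0.01,-0.002,0],"turn":0},{"delta_pos":[-0.01,0.002,0],"turn":0},{"delta_pos":[-0.03,0.007,0],"turn":0},{"delta_pos":[-0.05,0.012,0],"turn":0},{"delta_pos":[-0.05,0.012,0],"turn":0}])

```text
clock: 5.77
ee_pos: [514.2, -182.7, 73.8]
tcp_rot: [3.142, -0.001, -0.224]
wrist_force: [-0.3, -0.3, -0.6]
gripper_width: 1.002
grip_force: 0.0
```

jog_arm(moves=[{"delta_pos":[-0.02,0.005,0.1],"turn":0},{"delta_pos":[-0.02,0.005,0.25],"turn":0},{"delta_pos":[-0.02,0.005,0.4],"turn":0},{"delta_pos":[-0.02,0.005,0.6],"turn":0},{"delta_pos":[-0.02,0.005,0.75],"turn":0},{"delta_pos":[-0.02,0.005,0.8],"turn":0},{"delta_pos":[-0.02,0.005,0.8],"turn":0},{"delta_pos":[-0.02,0.005,0.8],"turn":0}])

```text
clock: 6.43
ee_pos: [510.4, -181.7, 233.3]
tcp_rot: [3.141, -0.001, -0.224]
wrist_force: [-0.4, -1.1, -1.1]
gripper_width: 1.001
grip_force: 0.0
```

```bash
python3 snap.py w2
```

```text
6.4333 [ 510.35302467 -181.71603402  233.28230046] [ 3.14140829e+00 -5.83208052e-04 -2.24239801e-01] [-0.43636038 -1.14227575 -1.07900337]
```

View pics/w2.png

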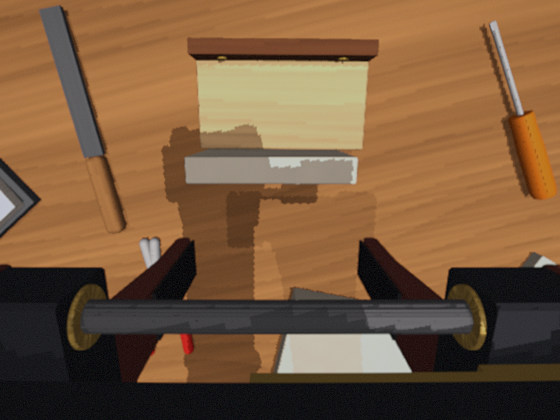

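The board stands upright; its top edge spans (186,158), (356,157), (357,183), (186,184).

Run:
```python
from h import *
import json
C=cam("wrist",json.load(open("w2.json")))
P=world(C,[(186,159),(356,157),(357,183),(186,184)],110)
quad(P);quad(world(C,[(188,39),(378,40),(378,59),(188,58)],96))
quad(world(C,[(198,60),(367,61),(362,149),(200,148)],70))
```

```text
[[568.8, -119.9], [539.8, -253.6], [518.7, -251.0], [549.3, -114.0]] ctr [ 544.1 -184.6] sides [136.8, 21.3, 140.3, 20.4] ang [-102.3, 172.8, 77.4, -16.9]
[[657.2, -144.2], [623.4, -288.4], [609.8, -286.4], [644.0, -140.3]] ctr [ 633.6 -214.8] sides [148.1, 13.8, 150.0, 13.7] ang [-103.2, 171.3, 76.8, -16.6]
[[646.8, -143.0], [613.4, -285.3], [540.0, -269.0], [574.2, -123.7]] ctr [ 593.6 -205.3] sides [146.2, 75.2, 149.3, 75.1] ang [-103.2, 167.5, 76.7, -14.9]
```

```bash
python3 -c "
from h import *
print(arm.read_state()['joint_positions'])"
```

```text
[ 0.41623857  0.28670819 -0.22760009  1.87995948  0.07662498  0.98513196
 -1.6398431 ]
```

jog_arm(moves=[{"delta_pos":[0.03,0,0],"turn":0.07},{"delta_pos":[0.06,0,0],"turn":0.14},{"delta_pos":[0.09,0,0],"turn":0.21},{"delta_pos":[0.12,0,0],"turn":0.28},{"delta_pos":[0.15,-0.015,0],"turn":0.35},{"delta_pos":[0.17,-0.015,0],"turn":0.42},{"delta_pos":[0.17,-0.015,0],"turn":0.49},{"delta_pos":[0.17,-0.015,0],"turn":0.56}])

```text
clock: 7.15
ee_pos: [543.5, -184.3, 230.8]
tcp_rot: [-3.138, 0.002, 0.661]
wrist_force: [0.6, 0.2, -0.1]
gripper_width: 1.002
grip_force: 0.0
```

jog_arm(moves=[{"delta_pos":[0,0,0],"turn":0.07},{"delta_pos":[0,0,0],"turn":0.14},{"delta_pos":[0,0,0],"turn":0.21},{"delta_pos":[0,0,0],"turn":0.28},{"delta_pos":[0,0,0],"turn":0.36},{"delta_pos":[0,0,-0.1],"turn":0.436},{"delta_pos":[0,0,-0.25],"turn":0.436},{"delta_pos":[0,0,-0.25],"turn":0.436}])

```text
clock: 7.82
ee_pos: [540.0, -183.9, 176.8]
tcp_rot: [-3.13, -0.001, 1.341]
wrist_force: [-1.4, 0.9, 0.1]
gripper_width: 1.0
grip_force: 0.0
```

jog_arm(moves=[{"delta_pos":[0,0,-0.08],"turn":0},{"delta_pos":[0,0,-0.16],"turn":0},{"delta_pos":[0,0,-0.24],"turn":0},{"delta_pos":[0,0,-0.32],"turn":0},{"delta_pos":[0,0,-0.38],"turn":0},{"delta_pos":[0,0,-0.4],"turn":0},{"delta_pos":[0,0,-0.4],"turn":0},{"delta_pos":[0,0,-0.4],"turn":0}])

```text
clock: 8.48
ee_pos: [544.6, -184.5, 103.9]
tcp_rot: [-3.142, -0.0, 1.34]
wrist_force: [-0.2, 1.5, 1.0]
gripper_width: 1.0
grip_force: 0.0
```

Now close, then a slow lift.

jog_arm(moves=[{"delta_pos":[0,0,0],"turn":0},{"delta_pos":[0,0,0],"turn":0},{"delta_pos":[0,0,0],"turn":0},{"delta_pos":[0,0,0],"turn":0},{"delta_pos":[0,0,0],"turn":0},{"delta_pos":[0,0,0],"turn":0},{"delta_pos":[0,0,0],"turn":0},{"delta_pos":[0,0,0],"turn":0}], grip=1)

```text
clock: 9.15
ee_pos: [544.4, -184.6, 103.7]
tcp_rot: [3.142, -0.0, 1.34]
wrist_force: [0.1, 0.1, 0.1]
gripper_width: 0.433
grip_force: 0.0
```

jog_arm(moves=[{"delta_pos":[0,0,0],"turn":0},{"delta_pos":[0,0,0],"turn":0},{"delta_pos":[0,0,0],"turn":0},{"delta_pos":[0,0,0],"turn":0},{"delta_pos":[0,0,0],"turn":0},{"delta_pos":[0,0,0],"turn":0},{"delta_pos":[0,0,0],"turn":0},{"delta_pos":[0,0,0],"turn":0}])

```text
clock: 9.82
ee_pos: [544.4, -184.6, 103.6]
tcp_rot: [-3.142, -0.0, 1.34]
wrist_force: [0.1, -0.0, -0.4]
gripper_width: 0.247
grip_force: 30.0
```

jog_arm(moves=[{"delta_pos":[-0.01,0.002,0.02],"turn":0},{"delta_pos":[-0.02,0.005,0.08],"turn":0},{"delta_pos":[-0.03,0.007,0.16],"turn":0},{"delta_pos":[-0.03,0.007,0.25],"turn":0},{"delta_pos":[-0.03,0.007,0.35],"turn":0},{"delta_pos":[-0.03,0.007,0.42],"turn":0},{"delta_pos":[-0.03,0.007,0.42],"turn":0},{"delta_pos":[-0.03,0.007,0.42],"turn":0}])

```text
clock: 10.48
ee_pos: [538.4, -183.4, 188.5]
tcp_rot: [3.14, 0.0, 1.34]
wrist_force: [-0.8, -1.2, -3.7]
gripper_width: 0.249
grip_force: 30.0
```

Run:
```python
from h import *
for c in("top","side"):
    cv2.imwrite(f"pics/{c}3.png",arm.capture(c)[...,::-1])
s=arm.read_state();print(s["ee_pos"],s["wrist_force"],s["moment"],s["gripper_width"])
a=cv2.imread("pics/side3.png")[100:230,250:380];b=cv2.imread("pics/top3.png")[140:220,310:400]
cv2.imwrite("pics/c3.png",np.hstack([cv2.resize(a,(400,400),interpolation=2),cv2.resize(b,(400,400),interpolation=2)]))
```

```text
[ 537.40359718 -183.19540439  186.81842636] [-0.96388619  0.37487629 -3.55892292] [-0.06143509 -0.03422951  0.03325   ] 0.252362575905466
```

View pics/c3.png

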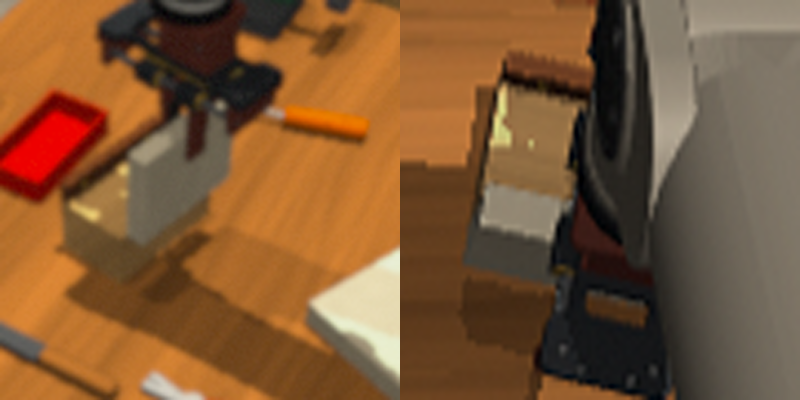

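jog_arm(moves=[{"delta_pos":[0.07,-0.025,0],"turn":0},{"delta_pos":[0.14,-0.05,0],"turn":0},{"delta_pos":[0.22,-0.078,0],"turn":0},{"delta_pos":[0.3,-0.107,0],"turn":0},{"delta_pos":[0.35,-0.125,0],"turn":0},{"delta_pos":[0.379,-0.135,0],"turn":0},{"delta_pos":[0.379,-0.135,0],"turn":0},{"delta_pos":[0.379,-0.135,-0.03],"turn":0}])

```text
clock: 11.25
ee_pos: [614.1, -210.0, 181.5]
tcp_rot: [-3.142, -0.0, 1.341]
wrist_force: [0.0, 0.9, -3.4]
gripper_width: 0.249
grip_force: 30.0
```

jog_arm(moves=[{"delta_pos":[0,0,-0.01],"turn":0},{"delta_pos":[0,0,-0.015],"turn":0},{"delta_pos":[0,0,-0.02],"turn":0},{"delta_pos":[0,0,-0.025],"turn":0},{"delta_pos":[0,0,-0.03],"turn":0},{"delta_pos":[0,0,-0.035],"turn":0},{"delta_pos":[0,0,-0.035],"turn":0},{"delta_pos":[0,0,-0.035],"turn":0}])

```text
clock: 11.92
ee_pos: [614.1, -210.2, 174.7]
tcp_rot: [3.142, 0.0, 1.34]
wrist_force: [0.7, 0.4, -3.4]
gripper_width: 0.248
grip_force: 30.0
```

jog_arm(moves=[{"delta_pos":[0.005,-0.0012,0],"turn":0},{"delta_pos":[0.01,-0.0023,0],"turn":0},{"delta_pos":[0.015,-0.0035,0],"turn":0},{"delta_pos":[0.02,-0.0047,0],"turn":0},{"delta_pos":[0.02,-0.0047,0],"turn":0},{"delta_pos":[0.02,-0.0047,0],"turn":0},{"delta_pos":[0.02,-0.0047,0],"turn":0},{"delta_pos":[0.02,-0.0047,0],"turn":0}])

```text
clock: 12.58
ee_pos: [618.1, -211.1, 174.6]
tcp_rot: [-3.142, -0.0, 1.34]
wrist_force: [0.2, -0.4, -4.3]
gripper_width: 0.253
grip_force: 30.0
```

jog_arm(moves=[{"delta_pos":[0.005,-0.0012,0],"turn":0},{"delta_pos":[0.01,-0.0023,0],"turn":0},{"delta_pos":[0.013,-0.003,0],"turn":0},{"delta_pos":[0.013,-0.003,0],"turn":0},{"delta_pos":[0.013,-0.003,0],"turn":0},{"delta_pos":[0.013,-0.003,0],"turn":0},{"delta_pos":[0.013,-0.003,0],"turn":0},{"delta_pos":[0.013,-0.003,0],"turn":0}])

```text
clock: 13.25
ee_pos: [619.2, -211.5, 174.2]
tcp_rot: [-3.138, 0.0, 1.34]
wrist_force: [-5.2, 1.3, -0.7]
gripper_width: 0.247
grip_force: 30.0
```

jog_arm(moves=[{"delta_pos":[-0.003,0.0007,0],"turn":0},{"delta_pos":[-0.004,0.001,0],"turn":0},{"delta_pos":[-0.004,0.001,-0.003],"turn":0},{"delta_pos":[-0.004,0.001,-0.006],"turn":0},{"delta_pos":[-0.004,0.001,-0.008],"turn":0},{"delta_pos":[-0.004,0.001,-0.008],"turn":0},{"delta_pos":[-0.004,0.001,-0.008],"turn":0},{"delta_pos":[-0.004,0.001,-0.008],"turn":0}])

```text
clock: 13.92
ee_pos: [619.1, -211.5, 173.7]
tcp_rot: [-3.14, 0.0, 1.34]
wrist_force: [-7.5, 2.1, 3.9]
gripper_width: 0.25
grip_force: 30.0
```

jog_arm(moves=[{"delta_pos":[0,0,0],"turn":0},{"delta_pos":[0,0,0],"turn":0},{"delta_pos":[0,0,0],"turn":0},{"delta_pos":[0,0,0],"turn":0},{"delta_pos":[0,0,0],"turn":0},{"delta_pos":[0,0,0],"turn":0},{"delta_pos":[0,0,0],"turn":0},{"delta_pos":[0,0,0],"turn":0}], grip=-0.2)

```text
clock: 14.58
ee_pos: [620.1, -211.6, 173.1]
tcp_rot: [3.141, -0.0, 1.34]
wrist_force: [0.2, -0.5, -0.2]
gripper_width: 0.602
grip_force: 0.0
```

jog_arm(moves=[{"delta_pos":[0,0,0.03],"turn":0},{"delta_pos":[0,0,0.1],"turn":0},{"delta_pos":[0,0,0.2],"turn":0},{"delta_pos":[0,0,0.35],"turn":0},{"delta_pos":[0,0,0.5],"turn":0},{"delta_pos":[0,0,0.6],"turn":0},{"delta_pos":[-0.1,0.2,0.6],"turn":0},{"delta_pos":[-0.2,0.4,0.6],"turn":0}])

```text
clock: 15.25
ee_pos: [583.7, -138.3, 295.9]
tcp_rot: [3.137, -0.0, 1.336]
wrist_force: [0.4, 1.6, 0.2]
gripper_width: 0.597
grip_force: 0.0
```

jog_arm(moves=[{"delta_pos":[0,0.15,0],"turn":0},{"delta_pos":[0,0.3,0],"turn":0},{"delta_pos":[0,0.45,0],"turn":0},{"delta_pos":[0,0.6,0],"turn":0},{"delta_pos":[0,0.75,0],"turn":0},{"delta_pos":[0,0.9,0],"turn":0},{"delta_pos":[0,1,0],"turn":0},{"delta_pos":[0,1,0],"turn":0}])

```text
clock: 15.92
ee_pos: [582.2, 69.3, 295.0]
tcp_rot: [3.14, -0.003, 1.348]
wrist_force: [-0.2, -0.1, 0.3]
gripper_width: 0.6
grip_force: 0.0
```

jog_arm(moves=[{"delta_pos":[0,0.1,-0.1],"turn":0},{"delta_pos":[0,0.2,-0.2],"turn":0},{"delta_pos":[0,0.2,-0.3],"turn":0},{"delta_pos":[0,0.2,-0.4],"turn":0},{"delta_pos":[0,0.2,-0.45],"turn":0},{"delta_pos":[0,0.2,-0.45],"turn":0},{"delta_pos":[0,0.2,-0.45],"turn":0},{"delta_pos":[0,0.2,-0.45],"turn":0}], grip=1)

```text
clock: 16.58
ee_pos: [583.6, 102.7, 204.6]
tcp_rot: [3.14, -0.001, 1.339]
wrist_force: [-0.0, 0.2, 0.1]
gripper_width: 0.037
grip_force: 0.0
```

```bash
python3 snap.py w4
python3 - <<'E'
from h import *
for c in("top","side"):
    cv2.imwrite(f"pics/{c}4.png",arm.capture(c)[...,::-1])
a=cv2.imread("pics/side4.png")[110:210,240:360];b=cv2.imread("pics/top4.png")[135:220,310:400]
w=cv2.imread("pics/w4.png")[:300]
o=np.zeros((600,800,3),np.uint8);o[:300,:560]=w;o[300:,:400]=cv2.resize(a,(400,300),interpolation=2);o[300:,400:]=cv2.resize(b,(400,300),interpolation=2)
cv2.imwrite("pics/c4.png",o)
E
```

```text
16.5833 [583.61514865 102.74035694 204.61944163] [ 3.13959382e+00 -8.20429707e-04  1.33948963e+00] [-0.02746422  0.22847068  0.14764045]
```

View pics/c4.png

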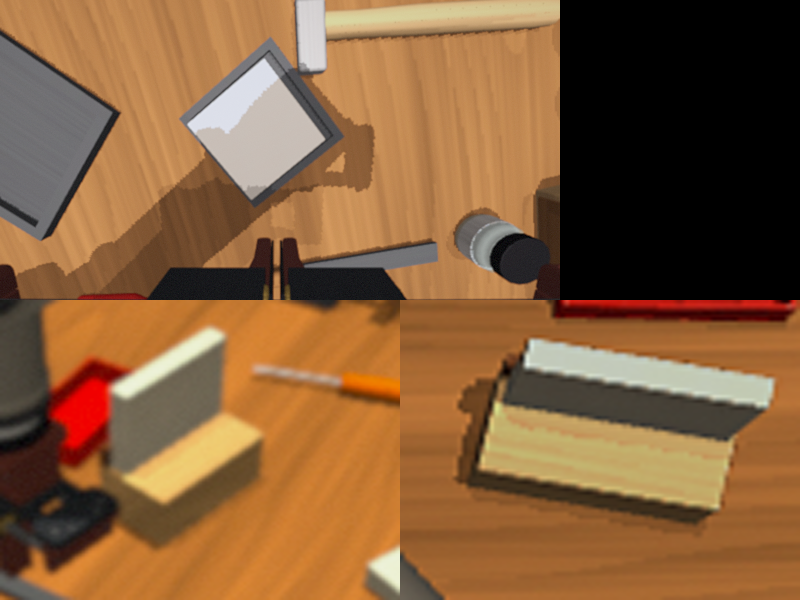

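The board stands against the stop (lower crops). In the wrist view the tray's outer corners are (270,38), (181,121), (255,207), (343,135). The tile's lower-left edge, (190,121)-(255,196), overlaps the rim on the robot's side, and the gap is at the upper right. I'll check by calculation.

Run:
```python
from h import *
import json
C=cam("wrist",json.load(open("w4.json")))
quad(world(C,[(270,38),(343,135),(255,207),(181,121)],13))
quad(world(C,[(268,54),(328,135),(255,196),(190,121)],[19,19,27,27]))
# board: top edge front corners / bottom front edge, from top crop (x400/90, 300/85)
T=cam("top"); f=lambda p:np.array([[x*90/400+310-.4,y*85/300+135-.4] for x,y in p])
quad(world(T,f([(130,40),(373,78),(370,106),(122,70)]),180))
quad(world(T,f([(100,103),(330,139)]),70))
b=cv2.imread("pics/w4.png")[20:220,165:360];cv2.imwrite("pics/c5.png",cv2.resize(b,(585,600),interpolation=2))
```

```text
[[612.7, 248.8], [662.8, 146.3], [559.1, 94.7], [509.6, 196.5]] ctr [586.  171.6] sides [114.2, 115.8, 113.2, 115.6] ang [-63.9, -153.6, 116.0, 26.9]
[[607.5, 234.7], [647.3, 150.1], [563.6, 108.9], [521.7, 193.4]] ctr [585.  171.8] sides [93.5, 93.3, 94.3, 95.2] ang [-64.8, -153.8, 116.4, 25.7]
[[645.0, -147.8], [614.9, -281.9], [594.8, -279.1], [623.3, -142.5]] ctr [ 619.5 -212.8] sides [137.4, 20.3, 139.5, 22.3] ang [-102.6, 172.1, 78.2, -13.7]Traceback (most recent call last):
  File "<stdin>", line 9, in <module>
  File "h.py", line 15, in quad
    P=np.array(P)[:,:2];print(np.round(P,1).tolist(),"ctr",np.round(P.mean(0),1),"sides",[round(float(np.linalg.norm(P[i]-P[i-3])),1) for i in range(len(P))],"ang",[round(float(np.degrees(np.arctan2(*(P[i-3]-P[i])[::-1]))),1) for i in range(len(P))])
                                                                                                                          ~^^^^^
IndexError: index -3 is out of bounds for axis 0 with size 2
```

Run:
```python
from h import *
b=cv2.imread("pics/w4.png")[20:220,165:360];cv2.imwrite("pics/c5.png",cv2.resize(b,(585,600),interpolation=2))
```

```text
(no output)
```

View pics/c5.png

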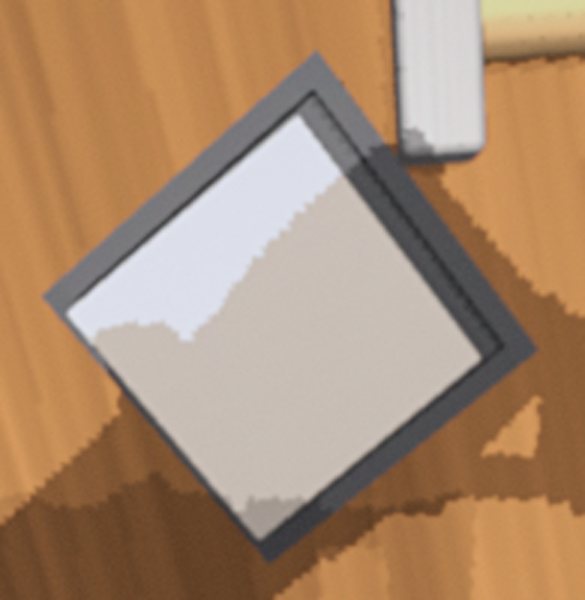

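The crop shows it clearly: the tile covers the lower-left rim (corners (65,313), (262,541)) and leaves a gap at the upper right, corners (298,113), (484,360).

Run:
```python
from h import *
import json
C=cam("wrist",json.load(open("w4.json")))
f=lambda p:np.array(p)/3+[164.7,19.7]
A=world(C,f([(317,52),(538,350),(268,562),(43,297)]),13);B=world(C,f([(298,113),(484,360),(262,541),(65,313)]),[19,19,27,27])
quad(A);quad(B)
a=np.radians(25.7);d=(B-A.mean(0))[:,:2]@np.array([[np.cos(a),-np.sin(a)],[np.sin(a),np.cos(a)]]);print(d.round(1))
```

```text
[[613.2, 249.6], [663.6, 144.7], [558.1, 94.9], [508.3, 199.1]] ctr [585.8 172.1] sides [116.3, 116.6, 115.4, 116.4] ang [-64.3, -154.7, 115.6, 25.7]
[[603.2, 232.7], [644.6, 146.1], [559.7, 105.6], [517.5, 191.5]] ctr [581.3 169. ] sides [96.0, 94.0, 95.7, 95.1] ang [-64.5, -154.5, 116.2, 25.7]
[[ 42.   47.1]
 [ 41.7 -48.9]
 [-52.3 -48.6]
 [-53.1  47.1]]
```

jog_arm(moves=[{"delta_pos":[-0.05,0.03,0],"turn":-0.07},{"delta_pos":[-0.1,0.06,0],"turn":-0.14},{"delta_pos":[-0.15,0.09,0],"turn":-0.21},{"delta_pos":[-0.2,0.12,0],"turn":-0.28},{"delta_pos":[-0.25,0.14,0],"turn":-0.35},{"delta_pos":[-0.3,0.16,0],"turn":-0.42},{"delta_pos":[-0.3,0.16,-0.1],"turn":-0.5},{"delta_pos":[-0.3,0.16,-0.2],"turn":-0.57}], grip=-0.2)

```text
clock: 17.4
ee_pos: [523.7, 135.8, 164.7]
tcp_rot: [3.141, -0.005, 0.439]
wrist_force: [-0.4, -1.0, -0.4]
gripper_width: 0.571
grip_force: 0.0
```

jog_arm(moves=[{"delta_pos":[0,0,-0.12],"turn":0},{"delta_pos":[0,0,-0.24],"turn":0},{"delta_pos":[0,0,-0.36],"turn":0},{"delta_pos":[0,0,-0.48],"turn":0},{"delta_pos":[0,0,-0.57],"turn":0},{"delta_pos":[0,0,-0.595],"turn":0},{"delta_pos":[0,0,-0.595],"turn":0},{"delta_pos":[0,0,-0.595],"turn":0}])

```text
clock: 18.07
ee_pos: [523.4, 135.3, 45.0]
tcp_rot: [3.141, -0.001, 0.445]
wrist_force: [0.6, -0.5, 0.1]
gripper_width: 0.596
grip_force: 0.0
```

jog_arm(moves=[{"delta_pos":[0.01,0.005,0],"turn":0},{"delta_pos":[0.02,0.01,0],"turn":0},{"delta_pos":[0.03,0.015,0],"turn":0},{"delta_pos":[0.04,0.02,0],"turn":0},{"delta_pos":[0.045,0.022,0],"turn":0},{"delta_pos":[0.045,0.022,0],"turn":0},{"delta_pos":[0.045,0.022,0],"turn":0},{"delta_pos":[0.045,0.022,0],"turn":0}])

```text
clock: 18.73
ee_pos: [531.8, 139.4, 44.1]
tcp_rot: [-3.142, -0.0, 0.445]
wrist_force: [-1.4, -1.1, 1.3]
gripper_width: 0.599
grip_force: 0.3
```

jog_arm(moves=[{"delta_pos":[0.004,0.002,0],"turn":0},{"delta_pos":[0.008,0.004,0],"turn":0},{"delta_pos":[0.012,0.006,0],"turn":0},{"delta_pos":[0.016,0.008,0],"turn":0},{"delta_pos":[0.02,0.01,0],"turn":0},{"delta_pos":[0.022,0.011,0],"turn":0},{"delta_pos":[0.022,0.011,0],"turn":0},{"delta_pos":[0.022,0.011,0],"turn":0}])

```text
clock: 19.4
ee_pos: [536.5, 141.8, 44.2]
tcp_rot: [-3.142, -0.001, 0.445]
wrist_force: [-0.6, -0.3, 0.0]
gripper_width: 0.601
grip_force: 0.3
```

jog_arm(moves=[{"delta_pos":[-0.03,-0.015,0],"turn":0},{"delta_pos":[-0.06,-0.03,0.02],"turn":0},{"delta_pos":[-0.1,-0.05,0.15],"turn":0},{"delta_pos":[-0.1,-0.05,0.3],"turn":0},{"delta_pos":[-0.1,-0.05,0.45],"turn":0},{"delta_pos":[-0.1,-0.05,0.6],"turn":0},{"delta_pos":[-0.1,-0.05,0.7],"turn":0},{"delta_pos":[-0.1,-0.05,0.7],"turn":0}], grip=1)

```text
clock: 20.07
ee_pos: [518.0, 132.2, 188.7]
tcp_rot: [3.14, -0.008, 0.445]
wrist_force: [0.1, -0.1, -0.6]
gripper_width: 0.029
grip_force: 0.0
```

```bash
python3 snap.py w6
python3 - <<'E'
from h import *
import json
from scipy.optimize import minimize
C=cam("wrist",json.load(open("w6.json")));im=cv2.imread("pics/w6.png")
K,D,R,t=C
g=cv2.cvtColor(im,6)
px,_=cv2.projectPoints(np.array([[586,171,13.]]),cv2.Rodrigues(R)[0],t,K,D);print(px)
x,y=px.ravel().astype(int)
x0,y0=max(0,x-110),max(0,y-110)
c=im[y0:y0+220,x0:x0+220];print(x0,y0,c.shape)
side=arm.capture("side")[...,::-1]
o=np.zeros((400,800,3),np.uint8);o[:,:400]=cv2.resize(c,(400,400),interpolation=2);o[:,400:]=cv2.resize(side[225:285,205:265],(400,400),interpolation=2)
cv2.imwrite("pics/c6.png",o)
E
```

```text
20.0667 [517.97872569 132.22817383 188.71956323] [ 3.13979677 -0.00765676  0.44478037] [ 0.09887905 -0.0635128  -0.55230846]
[[[270.14617331 117.552661  ]]]
160 7 (220, 220, 3)
```

View pics/c6.png

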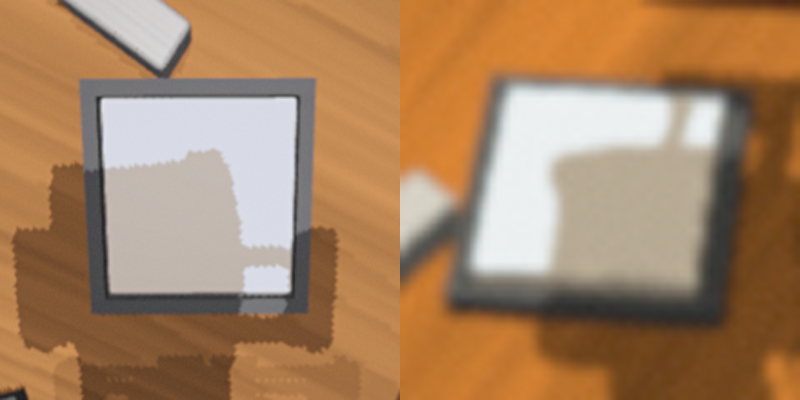

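jog_arm(moves=[{"delta_pos":[0.08,0.06,-0.1],"turn":0},{"delta_pos":[0.16,0.12,-0.25],"turn":0},{"delta_pos":[0.18,0.12,-0.4],"turn":0},{"delta_pos":[0.18,0.12,-0.55],"turn":0},{"delta_pos":[0.18,0.12,-0.64],"turn":0},{"delta_pos":[0.18,0.12,-0.67],"turn":0},{"delta_pos":[0.18,0.12,-0.685],"turn":0},{"delta_pos":[0.18,0.12,-0.685],"turn":0}])

```text
clock: 20.83
ee_pos: [551.4, 155.4, 46.4]
tcp_rot: [-3.141, 0.001, 0.445]
wrist_force: [0.1, 0.5, 0.6]
gripper_width: 0.006
grip_force: 0.0
```

jog_arm(moves=[{"delta_pos":[0,0,-0.003],"turn":0},{"delta_pos":[0,0,-0.006],"turn":0},{"delta_pos":[0,0,-0.009],"turn":0},{"delta_pos":[0,0,-0.012],"turn":0},{"delta_pos":[0,0,-0.015],"turn":0},{"delta_pos":[0,0,-0.017],"turn":0},{"delta_pos":[0,0,-0.017],"turn":0},{"delta_pos":[0,0,-0.017],"turn":0}])

```text
clock: 21.5
ee_pos: [552.4, 155.6, 44.4]
tcp_rot: [3.141, -0.001, 0.445]
wrist_force: [-1.0, -0.9, 6.1]
gripper_width: 0.003
grip_force: 2.9
```

Contact came at tip height 19.4 mm, which matches the 19 mm expected for a level tile. I'll retreat.

jog_arm(moves=[{"delta_pos":[0,0,0.05],"turn":0},{"delta_pos":[0,0,0.15],"turn":0},{"delta_pos":[0,0,0.3],"turn":0},{"delta_pos":[0,0,0.45],"turn":0},{"delta_pos":[0,0,0.6],"turn":0},{"delta_pos":[0,0,0.75],"turn":0},{"delta_pos":[0,0,0.8],"turn":0},{"delta_pos":[0,0,0.8],"turn":0}])

```text
clock: 22.17
ee_pos: [553.8, 156.3, 207.2]
tcp_rot: [3.141, -0.006, 0.445]
wrist_force: [0.3, -0.3, 0.0]
gripper_width: 0.01
grip_force: 0.0
```

Run:
```python
from h import *
im=arm.capture("top");old=cv2.imread("pics/top4.png")[...,::-1]
d=np.abs(im[135:220,310:400].astype(int)-old[135:220,310:400]).max(2);print("board region changed px",(d>60).sum())
for l in("board","tile"):print(l,[(round(r["score"],2),np.round(r["location"]).tolist()) for r in arm.spot_in("top",l)])
s=arm.read_state();print(s["clock"],s["wrist_force"])
arm.close_job()
```

```text
board region changed px 61
board [(0.68, [302.0, -485.0, 12.0]), (0.61, [269.0, -228.0, 30.0]), (0.57, [612.0, -208.0, 168.0])]
tile [(0.51, [591.0, 467.0, 20.0])]
22.3167 [ 0.45414936 -0.37731032 -0.27569796]
the job is handed in; nothing more can be done
```

The job is handed in at about 22 s: the board stands upright on its long edge against the stop, the tile lies level in its tray by a fingertip check, and I touched none of the other tools or jars.

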